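Fit the broad foot through the wide eye

TASK

Two furniture feet stand pin-down in the black screw caddy on the bamboo turntable. Take the broader one and lower its pin through the wide eye in the steel plate of the upturned cabinet corner (not the corner with the small hole), holding it until the pin is well in, so that its wooden head ends up sitting flat on the plate. Leave the slim foot in the caddy and the glass tumbler standing.

Things in the scene. Friction and masses are not known exactly. Their poses are not given: they have to be found in the camera images.
- broad_foot: Foot to fit: straight round beech head 48 mm across, 45 mm tall (grip its sides from above), with a steel pin 12 mm thick, 60 mm long straight down from the underside; 0.09 to 0.18 kg. Origin: centre of the head's underside; z up, pin tip at z = -60 mm. It starts upright, pin in a 24 mm well, underside resting on the fixed caddy's flat top, 99 mm above the table.
- slim_foot: Bystander foot: same build, but head only 28 mm across (45 mm tall), pin 10 mm. Origin and axes alike. It stays in the caddy's other well, about 110 mm from the broad foot; which is in which well varies. Within 80 mm of either foot, square to the line joining the two, nothing rises above the caddy's top.
- wide_corner_eye (a point): Centre of the wide eye at its plate's upper face: a vertical 34 mm round hole in a level steel plate 85 x 85 x 5 mm, upper face 85 mm above the table, open below. The plate lies on two white panels that meet in a corner (110 mm long, 80 high), all fixed, nothing above it. z up. A like corner with only a 14 mm hole stands beside it; sides vary.
- tumbler: Bystander: clear glass tumbler, 66 mm across, 100 mm high, standing on the turntable beyond one end of the caddy, its rim 124 mm above the table. Origin: centre of its underside; z up.
There are look-alikes about, which are no part of the job. What is shaped like the part that bears wide_corner_eye but turquoise is not meant.

How it is judged:
On the way:
1. the broad foot's pin is at least 15 mm through the mouth of the wide eye while the gripper still holds the foot (horizontal distance between broad_foot and wide_corner_eye below 0.02 m and z of broad_foot in the frame of wide_corner_eye below 0.045 m and contact force between the fingers and broad_foot above 0.5 N), for 0.1 s.
At the end, for the whole second after the job is handed in: Broad foot at rest with its pin down through the wide eye: its origin within 15 mm of the eye's centre sideways and within 6 mm of the plate's upper face, upright within 10 degrees. Slim foot within 30 mm of its start, tumbler upright within 11 degrees (horizontal distance between broad_foot and wide_corner_eye below 0.015 m and z of broad_foot in the frame of wide_corner_eye between -0.006 and 0.006 m and angle between broad_foot's own z axis and vertical below 0.17 rad and linear speed of broad_foot below 0.02 m/s and distance of slim_foot from where it was at the start of the episode below 0.03 m and angle between tumbler's own z axis and vertical below 0.2 rad); the robot touches nothing.
It fails at once if the slim foot is taken out of the caddy (more than 40 mm from its start) (distance of slim_foot from where it was at the start of the episode above 0.04 m).
It fails at once if the tumbler is tipped over (more than 35 degrees) (angle between tumbler's own z axis and vertical above 0.6 rad).
It also fails if it takes over 38 s, if anything falls off the work surface, if the arm or the gripper's body presses on something with over 40 N, if the wrist force passes 120 N, or if a joint passes its speed limit or range.

ROBOT

A 7-joint arm with a two-finger parallel gripper is mounted at the origin on the work surface. World frame = base frame: x ahead of the robot, y to its left, z up, the work surface at z = 0. Lengths are in m, angles in rad, forces in N, time in s.
With the tool pointing down it reaches from about 0.425 to 0.875 m from the base axis. Payload 4.7 kg.
Tool frame: the origin (TCP) lies on the centre line of the jaws, within the pads' length; the fingertips stand 8 mm ahead of it and the grasp point (between the pads) lies 11 mm behind it (manip.nose_length is the distance from the TCP to the fingertips, in m); z points along the fingers, x is the direction in which the jaws open and shut, and the axes are right-handed (so a half turn about z gives the same grasp; the last joint's range is limited). The gripper opens to 85 mm and grips with 20 to 120 N. Pads are 22 mm wide; open, the fingers measure 114 mm over their backs; the gripper's body (76 mm by 85 mm) begins 54 mm behind the grasp point. The pads swing forward as they close: fully open they stand 13 mm farther back than shut.
Start: joints at [1.181, 0.321, -0.07, 1.45, 0.023, 1.371, -0.057], TCP at [0.255, -0.598, 0.239] pointing down, gripper open.
Joint ranges: [-2.86, 2.86], [-0.3, 2.09], [-1.38, 1.24], [0.06, 2.45], [-1.56, 4.7], [0.09, 2.05], [-2.69, 2.69]. Speed limits (rad/s): [2.57, 2.57, 3.14, 3.14, 3.14, 3.14, 3.14].

INTERFACE

Orientations are given as a unit quaternion [w, x, y, z].
In Python, from plant import manip gives the robot as it stands.
- The arm moves only by the shell command python3 -m jog 'ROWS' [FORCE]. ROWS is a JSON object of lists of equal length, an entry for each row: "slide": the shift along the tool's x, y, z in mm, a list of three; "spin": the turn about the tool's z in rad; "grip": the opening in per cent of the stroke, from 0 (shut) to 100 (fully open). In form: {"slide": [[dx, dy, dz], ...], "spin": [spin, ...], "grip": [grip, ...]}. A call has 1 to 5 rows; each row shifts and turns the pose as measured when the row begins, along the tool's axes as they then stand; what a row does not reach is not made up. A row lasts 1/10 s, in which the tool goes at most 50 mm and 8.59 degrees, less where a joint would pass 70% of its speed; a pose out of reach is approached as far as the arm can. A call is refused whole if a number of a shift passes 50 or a number of a turn 0.15, either way. A call with a gripper value outside its range is refused whole. The fingers move at their own pace and stop on an object; FORCE is the grip in N (left out, the last holds). Time passes only in rows, so rows that do not move let the fingers close. It gives the time, the measured TCP pose, the force and the opening at its end, in the units of the state.
- manip.state(): the state, without advancing time (a new reading comes with each control period).
- manip.read_camera(name): name is "side" or "top"; returns a dict with "img" (400x640x3 uint8, blue, green, red), "camera_matrix" (3x3 intrinsics, pixels), "eye" and "attitude" of the camera in the world. Camera axes: x right, y down, z forward; pixel columns grow to the right and rows downward; lengths in m; the calibration is good to about 2 mm. A picture is of the moment at which its call begins. There is no depth.
- manip.close_job(): hands the job in, once; it reports no verdict.
The state is a dict: "clock": time; "joint_pos": joint angles; "dq": joint speeds; "joint_efforts": joint torques, N m; "position": TCP position; "orientation": TCP orientation; "wrist_force": force on the tool from outside, world axes, zero at the start; "torque": the same for the moment, N m; "grip_width": finger opening in m.
Only numpy, scipy, OpenCV 4.12 (cv2) and the standard library are available. Lean on these libraries where they do the work, as an engineer would, in place of code of your own. Each camera call takes 0.05 s, during which the arm holds its last target. There are 200 camera calls.

## Working session

There is one attempt and no reset: what is moved stays moved. The work goes in short steps, Python scripts to look and compute and a shell command to move; the robot and the scene stay as the last step left them, time stands still between calls to the robot, and variables do not carry over. Pictures are saved under pics/ and viewed, about 8 in all and at most 12, crops included, and the job is handed in when it is done.

```bash
mkdir -p pics; cat > h.py <<'E'
import numpy as np, cv2
from plant import manip
from scipy.spatial.transform import Rotation as R
def cam(n):
    c=manip.read_camera(n); a=np.array(c["attitude"],float)
    c["R"]=a if a.shape==(3,3) else R.from_quat(a,scalar_first=True).as_matrix()
    c["K"]=np.array(c["camera_matrix"]); c["eye"]=np.array(c["eye"]); return c
def ray(c,u,v):
    d=c["R"]@np.linalg.inv(c["K"])@[u,v,1]; return d/np.linalg.norm(d)
def onz(c,u,v,z):
    d=ray(c,u,v); return c["eye"]+d*(z-c["eye"][2])/d[2]
def proj(c,p):
    q=c["K"]@c["R"].T@(np.array(p)-c["eye"]); return q[:2]/q[2]
def totool(dw):
    s=manip.state(); return R.from_quat(s["orientation"],scalar_first=True).inv().apply(dw)*1000
E
python3 - <<'E'
from h import *
for n in("top","side"):
    c=cam(n); cv2.imwrite(f"pics/{n}0.png",c["img"]); print(n,c["attitude"],c["eye"],c["K"].tolist())
s=manip.state(); print(s["clock"],s["position"],s["orientation"],s["wrist_force"],s["grip_width"])
E
```

```text
top [ 0.03662839 -0.70255086  0.70916493 -0.04653756] [ 0.27990752 -0.01343634  1.2244178 ] [[422.4380428823929, 0.0, 320.68696934978226], [0.0, 422.4380428823929, 197.83825565226908], [0.0, 0.0, 1.0]]
side [ 0.15484789 -0.30137872  0.8334871  -0.43645418] [-0.20984137  0.75941417  0.77361964] [[435.6162903927346, 0.0, 318.68763426216157], [0.0, 435.6162903927346, 193.62114370302692], [0.0, 0.0, 1.0]]
0.1 [ 0.25518795 -0.5972893   0.23833281] [-4.40249664e-04  8.34559008e-01 -5.50917862e-01 -7.60657766e-04] [-0.24105848 -0.16384461 -0.14766825] 0.0854591580175166
```

View pics/top0.png

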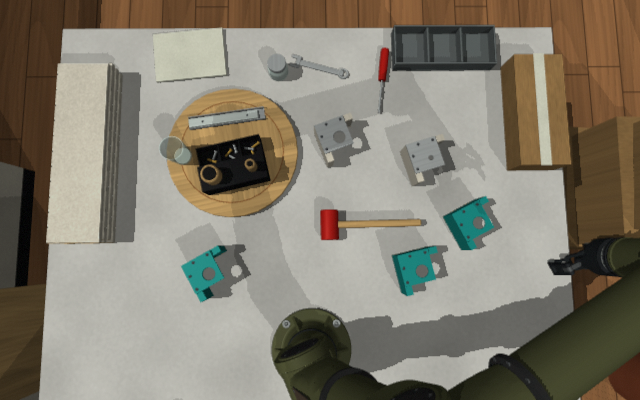

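View pics/side0.png

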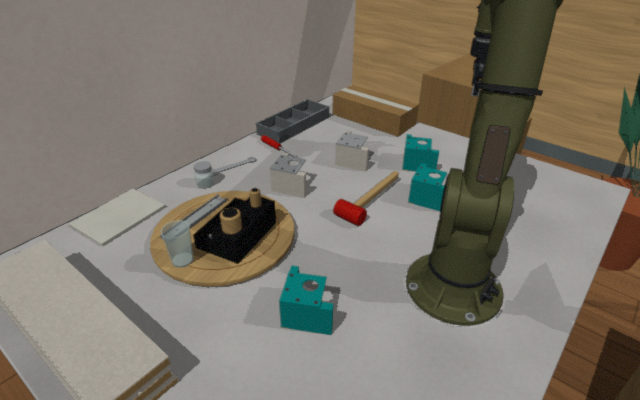

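The top view shows the broad foot near (210,174) and the slim foot near (251,164). The wide-eyed steel plate is near (337,135) and the small-holed one near (428,157). The tumbler is at about (175,150), beyond the broad end of the caddy. I'll zoom in next.

```bash
python3 - <<'E'
from h import *
a=cv2.imread("pics/top0.png"); b=cv2.imread("pics/side0.png")
f=lambda i,x,y:cv2.resize(i[y:y+75,x:x+100],None,fx=4,fy=4,interpolation=cv2.INTER_CUBIC)
cv2.imwrite("pics/crop0.png",np.vstack([np.hstack([f(a,180,130),f(a,300,100)]),np.hstack([f(b,190,180),f(b,240,130)])]))
E
```

```text
(no output)
```

View pics/crop0.png

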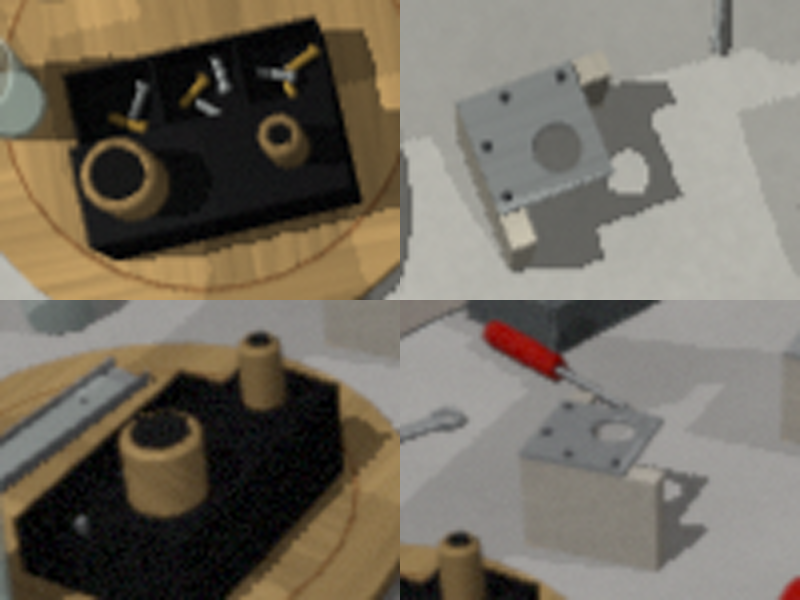

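The crop gives these pixels. Broad head top centre: top (208.9,173.2), side (230.9,212.1). Slim head top: top (249.6,162.6), side (254.6,189.7). Eye: top (338.9,136.3), side (292.9,162.4).

```bash
python3 - <<'E'
from h import *
t=cam("top"); s=cam("side")
def tri(a,b):
    d1,d2=ray(t,*a),ray(s,*b); A=np.stack([d1,-d2],1)
    k=np.linalg.lstsq(A,s["eye"]-t["eye"],rcond=None)[0]
    p,q=t["eye"]+d1*k[0],s["eye"]+d2*k[1]; return (p+q)/2,np.linalg.norm(p-q)
for n,a,b,z in(("broad",(208.9,173.2),(230.9,212.1),.144),("slim",(249.6,162.6),(254.6,189.7),.144),("eye",(338.9,136.3),(292.9,162.4),.085)):
    print(n,onz(t,*a,z).round(4),onz(s,*b,z).round(4),tri(a,b))
# sub-pixel felt/eye centroids
def blob(c,u,v,r,m):
    n,l,st,ce=cv2.connectedComponentsWithStats(m.astype(np.uint8),connectivity=4)
    k=l[int(round(v)),int(round(u))]; return k,ce[k],st[k]
for nm,c,(u,v),z in(("top",t,(208.9,173.2),.144),("side",s,(230.9,212.1),.144),("topslim",t,(249.6,162.6),.144)):
    i=c["img"].astype(int); k,ce,st=blob(c,u,v,12,i.sum(2)<130); print(nm,ce,st,onz(c,*ce,z).round(4))
x=manip.state(); print(x["clock"],x["position"])
E
```

```text
broad [0.4742 0.259  0.144 ] [0.4758 0.254  0.144 ] (array([0.4727362 , 0.25736506, 0.14774554]), np.float64(0.0019530906838984897))
slim [0.5013 0.1543 0.144 ] [0.5017 0.1521 0.144 ] (array([0.50055286, 0.15375978, 0.14547866]), np.float64(0.0009903423573066788))
eye [ 0.5855 -0.0822  0.085 ] [ 0.5871 -0.0841  0.085 ] (array([ 0.58508482, -0.08209763,  0.08667954]), np.float64(0.00011603466581114039))
top [208.88549618 172.92366412] [203 167  13  13 131] [0.4749 0.259  0.144 ]
side [236.98880977 229.85690064] [ 194  197   82   66 2949] [0.4147 0.2891 0.144 ]
topslim [249.31818182 163.13636364] [247 161   6   5  22] [0.4998 0.155  0.144 ]
0.2 [ 0.25523893 -0.59744415  0.23863714]
```

```bash
python3 -m jog '{"slide":[[-5,-50,0],[-5,-50,0],[-5,-50,0],[-5,-50,0],[-5,-50,0]],"spin":[-0.075,-0.075,-0.075,-0.075,-0.075],"grip":[100,100,100,100,100]}' 40; python3 -m jog '{"slide":[[-5,-50,0],[-5,-50,0],[-5,-50,0],[-5,-50,0],[-5,-50,0]],"spin":[-0.075,-0.075,-0.075,-0.075,-0.075],"grip":[100,100,100,100,100]}'
```

```text
clock: 0.7
position: [0.4471, -0.4519, 0.2354]
orientation: [0.002, 0.921, -0.389, -0.003]
wrist_force: [0.3, -0.6, -0.5]
grip_width: 0.0854
clock: 1.2
position: [0.5759, -0.2393, 0.2329]
orientation: [0.001, 0.979, -0.203, -0.003]
wrist_force: [0.9, -0.8, 0.3]
grip_width: 0.0855
```

```bash
python3 -m jog '{"slide":[[-8,-50,-2],[-8,-50,-2],[-8,-50,-2],[-8,-50,-2],[-8,-50,-2]],"spin":[-0.075,-0.075,-0.075,-0.075,-0.075],"grip":[100,100,100,100,100]}'; python3 -m jog '{"slide":[[-8,-50,-2],[-8,-50,-2],[-8,-50,-2],[-8,-50,-2],[-8,-50,-2]],"spin":[-0.06,-0.06,-0.06,-0.06,-0.06],"grip":[100,100,100,100,100]}'; cat > d.py <<'E'
from h import *
import sys
# tool-frame slide (mm) and spin to world x,y,z and tool-x angle (deg, mod 180)
x,y,z,a=map(float,sys.argv[1:5]); s=manip.state(); M=R.from_quat(s["orientation"],scalar_first=True).as_matrix()
cur=np.degrees(np.arctan2(M[1,0],M[0,0])); da=(a-cur+90)%180-90
print("t",s["clock"],"pos",s["position"].round(4) if hasattr(s["position"],"round") else s["position"],"ang",cur.round(1),"zax",M[:,2].round(3),"slide",totool(np.array([x,y,z])-s["position"]).round(1),"spin",-np.radians(da).round(3),"F",np.round(s["wrist_force"],1),"w",s["grip_width"])
E
python3 d.py .475 .258 .22 14
```

```text
clock: 1.7
position: [0.5996, 0.008, 0.2406]
orientation: [0.0, 1.0, -0.009, -0.004]
wrist_force: [0.3, 0.2, -0.0]
grip_width: 0.0857
clock: 2.2
position: [0.5343, 0.248, 0.2504]
orientation: [-0.001, 0.989, 0.147, -0.003]
wrist_force: [0.8, 1.3, -0.1]
grip_width: 0.0852
t 2.2 pos [0.5343 0.248  0.2504] ang 16.9 zax [-0.006  0.    -1.   ] slide [-53.7 -26.7  30.7] spin 0.05 F [ 0.8  1.3 -0.1] w 0.08516108196132405
```

```bash
python3 -m jog '{"slide":[[-27,-13,15],[-26,-13,15],[0,0,10],[0,0,0]],"spin":[0.05,0,0,0],"grip":[100,100,100,100]}'; python3 - <<'E'
from h import *
t=cam("top");s=cam("side")
f=lambda i,x,y:cv2.resize(i[y:y+150,x:x+130],None,fx=3,fy=3)
cv2.imwrite("pics/a.png",np.hstack([f(t["img"],150,100),f(s["img"],160,120)]))
E
python3 d.py .475 .258 .13 14
```

```text
clock: 2.6
position: [0.4682, 0.2703, 0.2102]
orientation: [-0.003, 0.991, 0.13, -0.003]
wrist_force: [0.3, -0.9, 0.5]
grip_width: 0.0851
t 2.7 pos [0.4692 0.2709 0.2116] ang 14.9 zax [-0.005  0.007 -1.   ] slide [ 2.5 14.6 81.4] spin 0.016 F [-0.5 -0.6  0.7] w 0.08562649251646526
```

View pics/a.png

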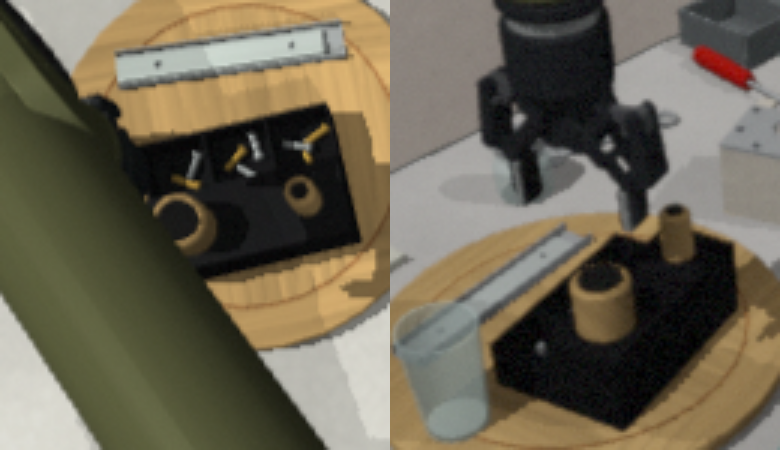

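The side view shows the jaws above the broad foot, which is still upright, and clear of the tumbler and slim foot. The pose is 15 mm off in y, so I'll correct that first and then descend.

```bash
python3 -m jog '{"slide":[[2,14,0],[0,0,10],[0,0,0]],"spin":[0.016,0,0],"grip":[100,100,100]}'; python3 d.py .475 .258 .118 14
```

```text
clock: 3.0
position: [0.4786, 0.2551, 0.202]
orientation: [-0.004, 0.993, 0.119, -0.001]
wrist_force: [0.6, -0.6, -0.8]
grip_width: 0.0853
t 3.0 pos [0.4786 0.2551 0.202 ] ang 13.7 zax [-0.003  0.008 -1.   ] slide [-2.8 -3.  84.1] spin -0.006 F [ 0.6 -0.6 -0.8] w 0.08532679260830967
```

```bash
python3 -m jog '{"slide":[[-2,-2,20],[-1,-1,20],[0,0,20],[0,0,12],[0,0,0]],"spin":[0,0,0,0,0],"grip":[100,100,100,100,100]}'; python3 d.py .475 .258 .118 14
```

```text
clock: 3.5
position: [0.4782, 0.2559, 0.128]
orientation: [-0.005, 0.993, 0.116, 0.0]
wrist_force: [0.6, -0.9, 0.4]
grip_width: 0.0851
t 3.5 pos [0.4782 0.2559 0.128 ] ang 13.3 zax [-0.001  0.01  -1.   ] slide [-2.7 -2.7 10.1] spin -0.013 F [ 0.6 -0.9  0.4] w 0.08510109597939287
```

```bash
python3 -m jog '{"slide":[[-3,-3,8],[0,0,0]],"spin":[-0.01,0],"grip":[100,100]}'; python3 d.py .475 .258 .118 14;  python3 -m jog '{"slide":[[0,0,0],[0,0,0],[0,0,0],[0,0,0],[0,0,0]],"spin":[0,0,0,0,0],"grip":[50,30,30,30,30]}' 50;python3 d.py .475 .258 .118 14
```

```text
clock: 3.7
position: [0.4751, 0.2586, 0.1204]
orientation: [-0.005, 0.993, 0.121, 0.0]
wrist_force: [-0.6, 0.3, -1.0]
grip_width: 0.0852
t 3.7 pos [0.4751 0.2586 0.1204] ang 13.9 zax [-0.     0.011 -1.   ] slide [-0.2  0.6  2.4] spin -0.002 F [-0.6  0.3 -1. ] w 0.0852420443600532
clock: 4.2
position: [0.4766, 0.2596, 0.1231]
orientation: [-0.006, 0.993, 0.121, 0.003]
wrist_force: [0.7, 1.1, -1.3]
grip_width: 0.0468
t 4.2 pos [0.4766 0.2596 0.1231] ang 13.9 zax [ 0.004  0.012 -1.   ] slide [-1.9  1.2  5.1] spin -0.002 F [ 0.7  1.1 -1.3] w 0.046825072579769436
```

```bash
python3 -m jog '{"slide":[[0,0,0],[0,0,0],[0,0,-15],[0,0,-25],[0,0,-30]],"spin":[0,0,0,0,0],"grip":[10,10,10,10,10]}' 60; python3 -m jog '{"slide":[[0,0,-30],[0,0,-30],[0,0,-20],[0,0,0]],"spin":[0,0,0,0],"grip":[10,10,10,10]}';python3 d.py .585 -.082 .25 0
python3 - <<'E'
from h import *
t=cam("top");s=cam("side")
f=lambda i,x,y:cv2.resize(i[y:y+150,x:x+130],None,fx=3,fy=3)
cv2.imwrite("pics/b.png",np.hstack([f(t["img"],150,100),f(s["img"],160,80)]))
E
```

```text
clock: 4.7
position: [0.4732, 0.2569, 0.1919]
orientation: [-0.005, 0.993, 0.121, -0.002]
wrist_force: [0.3, 0.4, -0.9]
grip_width: 0.0467
clock: 5.1
position: [0.4747, 0.2581, 0.2834]
orientation: [-0.006, 0.993, 0.122, 0.003]
wrist_force: [0.1, 0.1, -1.7]
grip_width: 0.0466
t 5.1 pos [0.4747 0.2581 0.2834] ang 14.0 zax [ 0.004  0.012 -1.   ] slide [ 24.5 357.   29.7] spin 0.244 F [ 0.1  0.1 -1.7] w 0.04663459984487701
```

View pics/b.png

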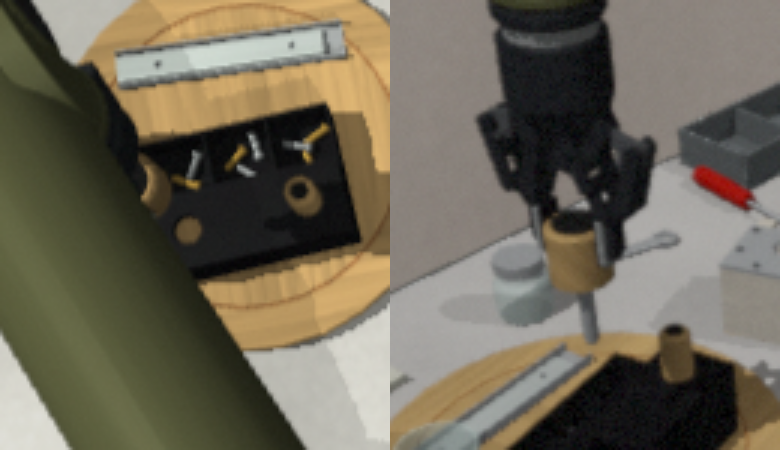

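The side view shows the foot held with its pin straight down and well above the caddy. The slim foot and tumbler are undisturbed, and the empty well shows at about top px (212,176).

```bash
python3 - <<'E'
from h import *
t=cam("top"); print("well",onz(t,212.2,176.2,.099))
E
python3 -m jog '{"slide":[[3,35,1],[3,45,1],[3,45,1],[3,45,1],[3,45,1]],"spin":[0.03,0.03,0.03,0.03,0.03],"grip":[10,10,10,10,10]}'; python3 d.py .585 -.082 .25 0
```

```text
well [0.47400704 0.26132211 0.099     ]
clock: 5.75
position: [0.5223, 0.0506, 0.2629]
orientation: [-0.007, 0.998, 0.054, -0.007]
wrist_force: [0.9, 0.5, -1.3]
grip_width: 0.0462
t 5.75 pos [0.5223 0.0506 0.2629] ang 6.2 zax [-0.016  0.013 -1.   ] slide [ 48.2 138.8  10.2] spin 0.108 F [ 0.9  0.5 -1.3] w 0.046153014530601444
```

```bash
python3 -m jog '{"slide":[[15,40,0],[15,40,0],[13,30,0],[3,5,0],[0,0,0]],"spin":[0.05,0.05,0,0,0],"grip":[10,10,10,10,10]}'; python3 d.py .585 -.082 .21 0
```

```text
clock: 6.25
position: [0.571, -0.0761, 0.2492]
orientation: [-0.006, 1.0, -0.005, -0.017]
wrist_force: [0.0, 1.2, -1.8]
grip_width: 0.0463
t 6.25 pos [ 0.571  -0.0761  0.2492] ang -0.5 zax [-0.033  0.012 -0.999] slide [15.4  6.2 38.6] spin -0.009 F [ 0.   1.2 -1.8] w 0.046339368003482664
```

```bash
python3 -m jog '{"slide":[[14,6,20],[0,0,15],[0,0,0]],"spin":[0,0,0],"grip":[10,10,10]}'; python3 d.py .585 -.082 .19 0
python3 - <<'E'
from h import *
t=cam("top");s=cam("side")
f=lambda i,x,y:cv2.resize(i[y:y+150,x:x+130],None,fx=3,fy=3)
cv2.imwrite("pics/c.png",np.hstack([f(t["img"],270,70),f(s["img"],230,70)]))
E
```

```text
clock: 6.55
position: [0.5817, -0.0775, 0.2102]
orientation: [-0.007, 1.0, -0.002, -0.019]
wrist_force: [0.1, 0.1, -0.9]
grip_width: 0.0464
t 6.55 pos [ 0.5817 -0.0775  0.2102] ang -0.3 zax [-0.038  0.015 -0.999] slide [ 4.1  4.8 19.9] spin -0.005 F [ 0.1  0.1 -0.9] w 0.0463892471818911
```

View pics/c.png

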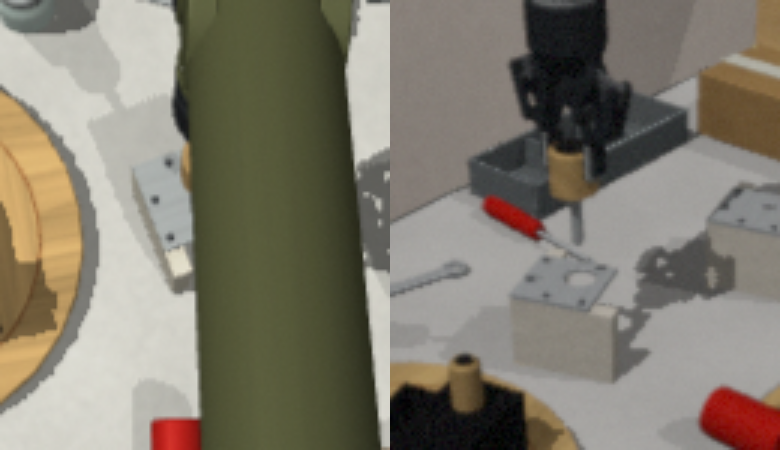

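The side view shows the pin tip at about px (292,151), hanging above the steel plate whose eye is at about (293,163). I'll check the predicted tip against this.

```bash
python3 - <<'E'
from h import *
s=cam("side"); x=manip.state(); z=R.from_quat(x["orientation"],scalar_first=True).as_matrix()[:,2]
p=np.array(x["position"])
print("tip pred",proj(s,p+.0825*z),"under",proj(s,p+.0225*z), "eye",proj(s,[.585,-.082,.085]))
i=s["img"]; cv2.imwrite("pics/d.png",cv2.resize(i[110:190,250:340],None,fx=8,fy=7,interpolation=cv2.INTER_CUBIC))
E
python3 d.py .586 -.0822 .15 0
```

```text
tip pred [292.47403836 150.83811766] under [291.55477289 132.58727599] eye [292.93331251 162.89493594]
t 6.7 pos [ 0.5835 -0.0783  0.2133] ang -0.3 zax [-0.033  0.013 -0.999] slide [ 4.6  4.7 63.2] spin -0.005 F [ 0.3 -0.5 -1.1] w 0.04656125472594596
```

View pics/d.png

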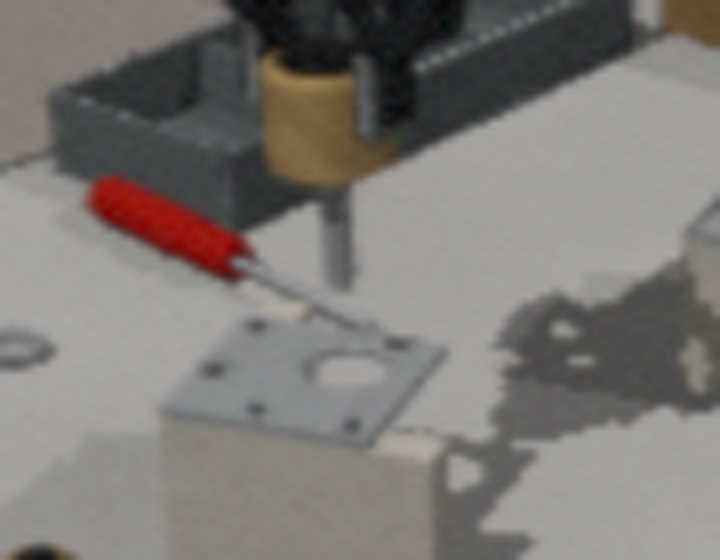

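The tip is seen at (292.6,151.0) against a predicted (292.5,150.8). The eye is seen at (293.2,162.7) against (292.9,162.9). Both agree, so I'll correct sideways and descend.

```bash
python3 -m jog '{"slide":[[5,5,10],[0,0,10],[0,0,0]],"spin":[0,0,0],"grip":[10,10,10]}'; python3 d.py .586 -.0822 .15 0
```

```text
clock: 7.0
position: [0.5889, -0.0825, 0.1941]
orientation: [-0.006, 1.0, -0.002, -0.014]
wrist_force: [0.7, 0.7, -1.7]
grip_width: 0.0463
t 7.0 pos [ 0.5889 -0.0825  0.1941] ang -0.2 zax [-0.029  0.012 -1.   ] slide [-1.6  0.2 44.2] spin -0.004 F [ 0.7  0.7 -1.7] w 0.046332275113895094
```

```bash
python3 -m jog '{"slide":[[-1,0,12],[0,0,12],[0,0,12],[0,0,8],[0,0,0]],"spin":[0,0,0,0,0],"grip":[10,10,10,10,10]}'; python3 d.py .586 -.0822 .109 0
```

```text
clock: 7.5
position: [0.5856, -0.082, 0.1454]
orientation: [-0.006, 1.0, -0.002, -0.015]
wrist_force: [-0.4, -0.8, -0.5]
grip_width: 0.0465
t 7.5 pos [ 0.5856 -0.082   0.1454] ang -0.2 zax [-0.031  0.012 -0.999] slide [ 1.6  0.7 36.4] spin -0.004 F [-0.4 -0.8 -0.5] w 0.0465057120611332
```

```bash
python3 -m jog '{"slide":[[1,0,10],[0,0,10],[0,0,6],[0,0,0]],"spin":[0,0,0,0],"grip":[10,10,10,10]}'; python3 d.py .586 -.0822 .1085 0
```

```text
clock: 7.9
position: [0.586, -0.0816, 0.1171]
orientation: [-0.006, 1.0, -0.002, -0.015]
wrist_force: [0.4, -0.1, -1.4]
grip_width: 0.0463
t 7.9 pos [ 0.586  -0.0816  0.1171] ang -0.2 zax [-0.03   0.012 -0.999] slide [0.3 0.7 8.6] spin -0.004 F [ 0.4 -0.1 -1.4] w 0.04629820335128993
```

```bash
python3 -m jog '{"slide":[[0,0,4],[0,0,2],[0,0,1],[0,0,0]],"spin":[0,0,0,0],"grip":[10,10,10,10]}'; python3 d.py .586 -.0822 .1075 0;  python3 - <<'E'
from h import *
s=cam("side")
i=s["img"]; cv2.imwrite("pics/e.png",cv2.resize(i[110:190,250:340],None,fx=8,fy=7,interpolation=cv2.INTER_CUBIC))
E
```

```text
clock: 8.3
position: [0.5864, -0.0815, 0.1102]
orientation: [-0.006, 1.0, -0.002, -0.015]
wrist_force: [-0.3, -0.9, -0.6]
grip_width: 0.0465
t 8.3 pos [ 0.5864 -0.0815  0.1102] ang -0.2 zax [-0.029  0.012 -1.   ] slide [-0.3  0.7  2.7] spin -0.004 F [-0.3 -0.9 -0.6] w 0.046515296691529394
```

View pics/e.png

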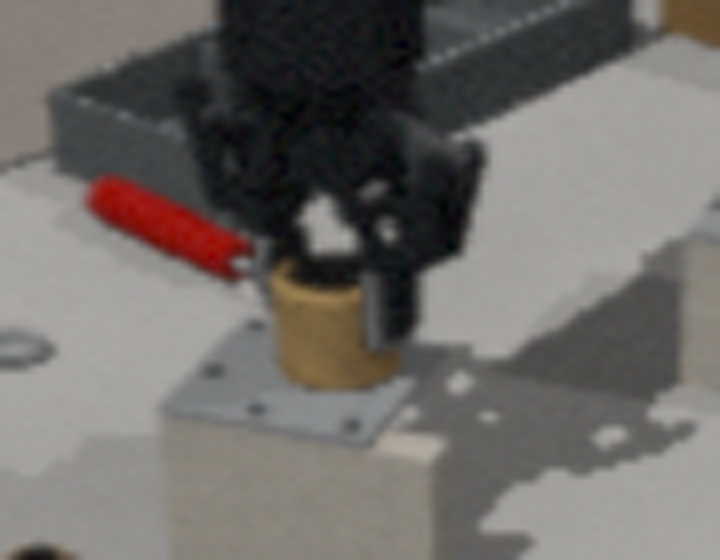

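The pin is in the eye, with the head about 2–3 mm above the plate. I'll lower it the last bit until it touches.

```bash
python3 -m jog '{"slide":[[0,0,2],[0,0,1],[0,0,0]],"spin":[0,0,0],"grip":[10,10,10]}'; python3 -m jog '{"slide":[[0,0,1],[0,0,1],[0,0,0]],"spin":[0,0,0],"grip":[10,10,10]}'; python3 d.py .586 -.0822 .1075 0
```

```text
clock: 8.65
position: [0.587, -0.0816, 0.1096]
orientation: [-0.005, 1.0, -0.002, -0.014]
wrist_force: [-0.4, 0.0, -1.4]
grip_width: 0.0466
clock: 8.95
position: [0.5875, -0.0816, 0.1093]
orientation: [-0.005, 1.0, -0.002, -0.013]
wrist_force: [0.2, -0.4, -1.5]
grip_width: 0.0462
t 8.95 pos [ 0.5875 -0.0816  0.1093] ang -0.2 zax [-0.026  0.01  -1.   ] slide [-1.4  0.6  1.8] spin -0.004 F [ 0.2 -0.4 -1.5] w 0.046183017480615346
```

```bash
python3 -m jog '{"slide":[[-1,0,4],[0,0,0]],"spin":[0,0],"grip":[10,10]}'; python3 d.py .586 -.0822 .1075 0
```

```text
clock: 9.15
position: [0.5882, -0.0816, 0.1098]
orientation: [-0.004, 1.0, -0.002, -0.011]
wrist_force: [-0.3, -0.4, -0.4]
grip_width: 0.0466
t 9.15 pos [ 0.5882 -0.0816  0.1098] ang -0.3 zax [-0.022  0.009 -1.   ] slide [-2.2  0.6  2.4] spin -0.004 F [-0.3 -0.4 -0.4] w 0.046624398360272865
```

The arm no longer goes down and its tilt is levelling out, so the head is on the plate. I'll release.

```bash
python3 -m jog '{"slide":[[0,0,0],[0,0,0],[0,0,0],[0,0,0],[0,0,0]],"spin":[0,0,0,0,0],"grip":[65,80,100,100,100]}'; python3 d.py .586 -.0822 .1075 0; python3 -m jog '{"slide":[[0,0,-10],[0,0,-25],[0,0,-40],[0,0,-40],[0,0,-30]],"spin":[0,0,0,0,0],"grip":[100,100,100,100,100]}'; python3 -m jog '{"slide":[[0,45,0],[0,50,0],[0,50,0],[0,40,0],[0,0,0]],"spin":[0,0,0,0,0],"grip":[100,100,100,100,100]}'
python3 - <<'E'
from h import *
t=cam("top");s=cam("side")
f=lambda i,x,y,k:cv2.resize(i[y:y+150//k*2,x:x+130//k*2],None,fx=1.5*k,fy=1.5*k,interpolation=cv2.INTER_CUBIC)
T,S=t["img"],s["img"]
cv2.imwrite("pics/f.png",np.hstack([f(T,300,90,4),f(S,265,130,4)])); cv2.imwrite("pics/g.png",np.hstack([f(T,150,60,1)[:400],f(S,130,120,1)[:400]]))
E
```

```text
clock: 9.65
position: [0.588, -0.0817, 0.1084]
orientation: [-0.005, 1.0, -0.002, -0.011]
wrist_force: [-0.8, 0.6, -0.8]
grip_width: 0.0855
t 9.65 pos [ 0.588  -0.0817  0.1084] ang -0.3 zax [-0.022  0.009 -1.   ] slide [-2.   0.5  0.9] spin -0.005 F [-0.8  0.6 -0.8] w 0.08552691814645977
clock: 10.15
position: [0.5879, -0.0827, 0.2541]
orientation: [-0.006, 1.0, -0.002, -0.017]
wrist_force: [-0.2, -0.0, -0.8]
grip_width: 0.0854
clock: 10.65
position: [0.5925, -0.2713, 0.2647]
orientation: [-0.003, 1.0, 0.002, -0.008]
wrist_force: [-0.4, -1.4, 0.1]
grip_width: 0.0851
```

View pics/f.png

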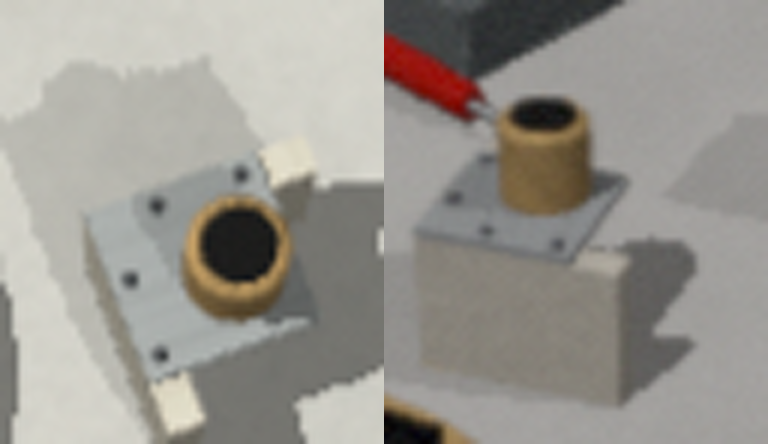

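View pics/g.png

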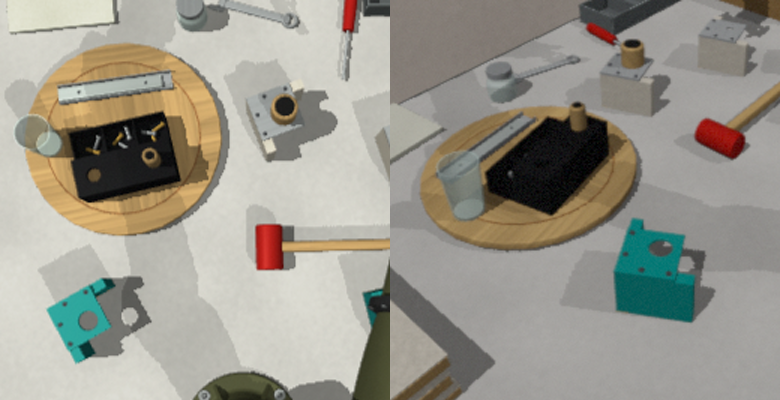

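The foot sits upright on the plate, with felt centres at top (339.4,130.3) and side (291.1,148.6). The slim foot and tumbler stand where they were. One last number check, then I'll hand in.

```bash
python3 -m jog '{"slide":[[0,0,0],[0,0,0],[0,0,0]],"spin":[0,0,0],"grip":[100,100,100]}'; python3 - <<'E'
from h import *
t=cam("top");s=cam("side")
print(onz(t,339.4,130.3,.13),onz(s,291.1,148.6,.13))
print("exp",proj(t,[.585,-.082,.13]),proj(s,[.585,-.082,.13]))
print(manip.close_job())
E
```

```text
clock: 11.05
position: [0.5953, -0.2588, 0.2662]
orientation: [-0.006, 1.0, 0.009, -0.007]
wrist_force: [0.8, 0.8, -0.0]
grip_width: 0.0852
[ 0.58976743 -0.08109658  0.13      ] [ 0.5943894  -0.08596024  0.13      ]
exp [339.76694243 132.04429483] [292.50394176 150.06192401]
the job is handed in; nothing more can be done
None
```

I lowered the broad foot's pin through the wide eye while still gripping it, let go once its head met the plate, and handed the job in at about 11 s. No verdict is reported.

- **Foot position:** after release, the foot looks upright and flat on the plate in both views. The head's centre came out about 5 mm from the measured eye in the top view. The side view gave about 10 mm, so the two views disagree by about 7 mm. Both are under the 15 mm limit.
- **Contact with the plate:** I judged this from the arm no longer descending and its tilt levelling out, as the wrist force showed no clear rise. I did not measure the final head height separately.
- **Bystanders:** in the last pictures the slim foot and tumbler stood where they began, and the open gripper was well clear of everything.

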